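# Prop the drum sander's hood open on its stay rod

### The job

Raise the hood of the small drum sander with its stay rod (the rod with the red grip), then feel for the holding hole in the steel stay plate with the rod's foot and let the foot down into it until the collar sits on the plate, so that the hood stays open by itself for the drum to be reached. Do not force the rod against the plate, do not let the hood fall, and leave the nozzle, the key set and the wood offcut where they are.

Things in the scene. Friction and masses are not known exactly. Their poses are not given: they have to be found in the camera images.
- sander: Benchtop drum sander standing firm on the workbench: dark base, grey end frames, white hood. 210 mm long (x, along the drum), 200 wide (y), 225 high with the hood shut. Origin: centre of its underside, z up. The end frame at its -x end (face at x = -105 mm) looks at the robot and carries the stay rod and the stay plate. The hood hinges on the -y side.
- plate_mid (a point): Point on the sander's end at the height of the stay plate's top face (150 mm up), in the plane in which the rod swings. The plate is a steel ledge 6 mm thick, 36 mm deep, with one round through hole 11.5 mm wide. It is adjustable along the sander's y: the hole lies in this plane anywhere from 16 mm to -y to 16 mm to +y of this point; the ledge runs 28 mm beyond the hole to +y and 62 mm to -y.
- hinge_end (a point): Point on the hood's hinge line (which is parallel to the sander's x, 170 mm up, 90 mm to -y of the sander's middle), in the plane in which the stay rod swings, 22 mm in front of the end frame.
- hood (a joint): Opening angle of the hood, rad: 0 shut, grows as its free edge (at +y) rises, stop at 1.2. It weighs 0.7 to 1.05 kg and falls shut from any angle unless held. Propped it reads about 0.77 to 0.83.
- stay_rod (a joint): Angle of the stay rod against the hood, rad (-1.5 to 0.6). Its pivot is on the hood: with the hood shut 165 mm to +y of point hinge_end and 15 mm above it. The rod's lean from vertical = joint hood + joint stay_rod, positive with the foot towards +y. The pivot is stiff (0.05 N m), so the rod stays where it is left while the hood is shut.
- stay_grip (a point): Centre of the stay rod's red round grip, a freely revolving sleeve 18 mm thick, 52 mm long, sticking out from the rod parallel to the sander's x towards the robot. This point is 62 mm out from the rod's axis and 125 mm from the pivot measured along the rod. About 60 mm above the bench while the hood is shut. Can be pinched from above, fingers on its +y and -y sides.
- stay_foot (a point): Tip of the round-nosed foot pin, 8 mm thick, at the lower end of the 8 mm stay rod: on the rod's axis, 164 mm from the pivot, 39 mm beyond the grip's axis. The pin is 14 mm long below a dark collar 17 mm across, which stops it on the plate.
- dust_nozzle: Black rubber nozzle, 53 mm wide, 134 mm high, standing right of the sander; origin at its underside. To be left alone.
- hex_keys: Red folding hex key set, 26 x 91 x 43 mm, lying near the front right of the sander; origin at its underside. To be left alone.
- offcut: Beech offcut (test piece), 30 x 100 x 22 mm, lying in front of the sander; origin at its underside. To be left alone.

How it is judged (in metres and radians):
On the way:
1. the hood is raised by more than 0.45 rad (26 degrees) and the tip of the rod's foot is above the stay plate (value of joint hood above 0.45 rad and z of stay_foot in the frame of sander above 0.1485 m), for 0.2 s.
At the end, for the whole second after the job is handed in: The hood stands open at 0.68 to 0.92 rad, at rest, its weight carried by the stay rod (more than 1 N on the plate): the foot's tip is at least 9 mm below the top of the plate, that is, down in the holding hole with the collar on or within 5 mm of the plate (value of joint hood between 0.68 and 0.92 rad and z of stay_foot in the frame of sander between 0.13 and 0.141 m and y of stay_foot in the frame of sander between -0.024 and 0.024 m and contact force between stay_rod and sander above 1 N and velocity of joint hood between -0.05 and 0.05 rad/s); the robot touches nothing.
It fails at once if the stay rod is forced against the plate or the sander with more than 30 N (contact force between stay_rod and sander above 30 N).
It fails at once if the hood falls (closes faster than 1.5 rad/s) (velocity of joint hood below -1.5 rad/s).
It fails at once if the nozzle is moved by more than 20 mm (distance of dust_nozzle from where it was at the start of the episode above 0.02 m).
It fails at once if the key set is moved by more than 20 mm (distance of hex_keys from where it was at the start of the episode above 0.02 m).
It fails at once if the offcut is moved by more than 20 mm (distance of offcut from where it was at the start of the episode above 0.02 m).
It also fails if it takes over 61 s, if anything falls off the work surface, if the arm or the gripper's body presses on something with over 40 N, if the wrist force passes 120 N, or if a joint passes its speed limit or range.

### The arm

A 6-joint arm with a two-finger parallel gripper is mounted at the origin on a cart in front of the work surface, level with it; the furniture and walls round the work are solid. World frame = base frame: x ahead of the robot, y to its left, z up, the work surface at z = 0. Lengths are in mm, angles in rad, forces in N, time in s.
With the tool pointing down it reaches from about 350 to 775 mm from the base axis. Payload 7.3 kg.
Tool frame: the origin (TCP) lies on the centre line of the jaws, within the pads' length; the fingertips stand 11 mm ahead of it and the grasp point (between the pads) lies 8 mm behind it; z points along the fingers, y is the line along which they close (so a half turn about z gives the same grasp; the last joint's range is limited). The gripper opens to 92 mm and grips with 3 to 60 N. Pads are 19 mm wide; open, the fingers measure 130 mm over their backs; the gripper's body (75 mm by 190 mm) begins 47 mm behind the grasp point.
Start: joints at [-1.458, 0.342, 1.524, -0, 1.275, -0.146], TCP at [134.38, -507.529, 237.741] pointing down, gripper open.
Joint ranges: [-2.53, 2.53], [-0.77, 2.02], [0.04, 2.7], [-1, 4.14], [0.28, 2.66], [-3.11, 3.11]. Speed limits (rad/s): [2.57, 2.57, 3.14, 3.14, 3.14, 3.14].

### API

Orientations are given as a rotation vector (axis times angle).
In Python, from cell import telemetry, optics, close_job gives the robot as it stands.
- The arm moves only by the tool move_arm, never from a script. Its argument "moves" is a list of rows, each a list of 7 numbers: the shift along the tool's x, y, z in cm, then the turn, a rotation vector about the tool's x, y, z in rad, then the opening, from 0 (shut) to 1 (fully open). In form: [[dx, dy, dz, wx, wy, wz, fingers], ...]. A call has 1 to 12 rows; each row is the pose to reach, as a shift and turn from the pose commanded when the call began, along the tool's axes at that moment; what a row does not reach only later rows make up. A row lasts 1/10 s, in which the tool goes at most 50 mm and 8.59 degrees, less where a joint would pass 70% of its speed; a pose out of reach is approached as far as the arm can. A call with a gripper value outside its range is refused whole. The fingers move at their own pace and stop on an object; the grip force is fixed at half the most. Time passes only in rows, so rows that repeat a pose let the fingers close. It gives the time, the measured TCP pose, the force, the opening and the grip force at its end, in the units of the state.
- telemetry.sense(): the state, without advancing time (a new reading comes with each control period).
- optics.snapshot(name): name is "scene" or "top" or "wrist"; returns (picture, depth): 420x560x3 uint8, red, green, blue; 420x560 float32, mm along the optical axis (not along the pixel's ray), 0 where there is no reading.
- optics.camera_params(name): a dict with "camera_matrix" (3x3 intrinsics, pixels), "R" (3x3) and "t" (3): a world point X has camera coordinates R X + t. Camera axes: x right, y down, z forward; pixel columns grow to the right and rows downward; lengths in mm; the calibration is good to about 2 mm. A picture is of the moment at which its call begins: read the wrist's pose just before it. camera_params takes no time and is no camera call; for the wrist camera it gives the pose at the moment of the call.
- close_job(): hands the job in; it is judged then, once.
The state is a dict: "time_s": time; "joint_pos": joint angles; "joint_vel": joint speeds; "tau": joint torques, N m; "tool_pos": TCP position; "eef_rot": TCP orientation; "force": force on the tool from outside, world axes, zero at the start; "wrist_torque": the same for the moment, N m; "finger_gap": finger opening in mm; "grip_force": force on a finger pad.
Only numpy, scipy, OpenCV 4.12 (cv2) and the standard library are available. Lean on these libraries where they do the work, as an engineer would, in place of code of your own. Each camera call takes 0.05 s, during which the arm holds its last target. There are 200 camera calls.

## Working session

There is one attempt and no reset: what is moved stays moved. The work goes in short steps, Python scripts to look and compute and a tool call to move; the robot and the scene stay as the last step left them, time stands still between calls to the robot, and variables do not carry over. Pictures are saved under pics/ and viewed, at most 10 in all, crops included, and the job is handed in when it is done.

Besides the shell and the picture viewer there is one more tool, called in YAML: its name, and indented under it one key for each argument. move_arm: Moves the arm, as the interface text tells. Its arguments: {"type":"object","properties":{"moves":{"type":"array"}},"required":["moves"]}

```bash
mkdir -p pics
cat > h.py <<'E'
import numpy as np, cv2, json
from cell import telemetry, optics, close_job
def snap(n,f):
    p,d=optics.snapshot(n); cv2.imwrite('pics/'+f+'.png',p[:,:,::-1]); np.save('pics/'+f+'.npy',d)
    c=optics.camera_params(n); np.savez('pics/'+f+'.npz',K=c['camera_matrix'],R=c['R'],t=c['t']); return p,d
def w(f,u,v,d=None):
    D=np.load('pics/'+f+'.npy'); c=np.load('pics/'+f+'.npz')
    z=D[int(v),int(u)] if d is None else d
    x=np.linalg.inv(c['K'])@[u,v,1]*z
    return c['R'].T@(x-c['t'])
E
python3 - <<'E'
from h import *
for n in('scene','top'): snap(n,n+'0')
a=cv2.imread('pics/scene0.png');b=cv2.imread('pics/top0.png')
s=telemetry.sense();print(s)
for n in('scene','top'):
  c=optics.camera_params(n);print(n,-np.array(c['R']).T@c['t'],np.array(c['R'])[2])
E
```

```text
{'time_s': 0.1, 'joint_pos': array([-1.45802235e+00,  3.42614813e-01,  1.52493817e+00, -1.66512570e-05,
        1.27538053e+00, -1.45971742e-01]), 'joint_vel': array([-9.15447448e-04, -9.43458103e-04, -3.49121479e-03,  8.17800787e-04,
        9.65003624e-05, -2.35339270e-04]), 'tau': array([ 4.95161585e-04, -4.32006955e+01, -2.44694656e+01,  7.17657083e-02,
        5.25863981e-02, -4.43172053e-05]), 'tool_pos': array([ 134.32192937, -507.16249847,  237.1284689 ]), 'eef_rot': array([-3.11400764e+00, -4.05138560e-01, -9.94076975e-06]), 'force': array([-0.15875946, -0.24186074,  0.44578826]), 'wrist_torque': array([0.00166859, 0.00653277, 0.04799841]), 'grip_force': 0.0, 'finger_gap': 91.61848761486864}
scene [ 329.20382709 -739.63397683  835.92395447] [ 0.12524478  0.53606555 -0.8348338 ]
top [ 350.84102894 -288.17432787 1025.16374104] [ 0.09178624 -0.00915166 -0.99573668]
```

View pics/scene0.png

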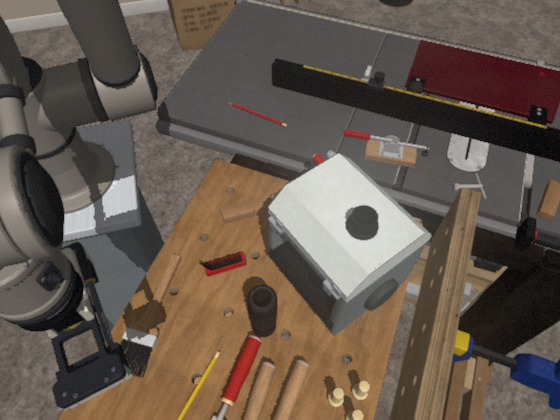

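View pics/top0.png

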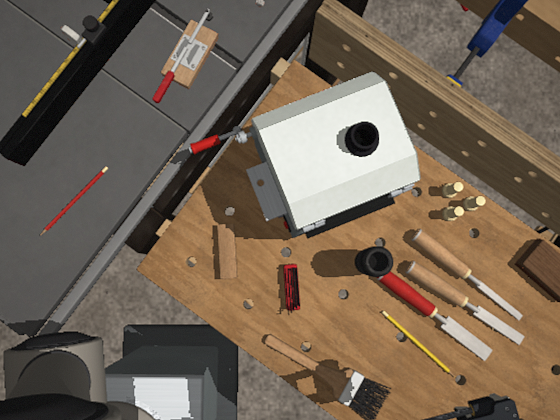

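The top view shows the grip at about (204,145), the stay plate at about (262,190) and the hinge at the lower-right edge of the hood. I'll enlarge that end and compute positions.

Run:
```python
from h import *
b=cv2.imread('pics/top0.png')[100:250,170:310]
cv2.imwrite('pics/c1.png',cv2.resize(b,None,fx=4,fy=4,interpolation=cv2.INTER_CUBIC)[:600])
for n,u,v in [('grip',204,145),('gripR',215,139),('plate',262,175),('plate',270,205),('hoodtop',300,150),('hoodtop',350,190),('hoodc',254,124),('c',296,230),('c',416,182),('offcut',226,250),('offc',225,228),('offc',226,275),('keys',291,288),('noz',376,262)]:
  print(n,u,v,w('top0',u,v).round(1))
```

```text
grip 204 145 [ 567.9 -162.7   76.9]
gripR 215 139 [ 579.1 -181.8   76.2]
plate 262 175 [ 502.7 -267.8  151. ]
plate 270 205 [ 453.6 -281.5  152.3]
hoodtop 300 150 [ 528.2 -325.8  226.1]
hoodtop 350 190 [ 470.8 -402.5  212.7]
hoodc 254 124 [ 572.4 -255.6  205.3]
c 296 230 [ 414.3 -324.3  143.1]
c 416 182 [ 518.8 -557.8    3.1]
offcut 226 250 [ 384.4 -200.8   24.2]
offc 225 228 [ 425.1 -197.9   21.2]
offc 226 275 [ 338.7 -201.4   19.9]
keys 291 288 [ 316.5 -320.9   26.3]
noz 376 262 [ 365.6 -475.5   31.3]
```

View pics/c1.png

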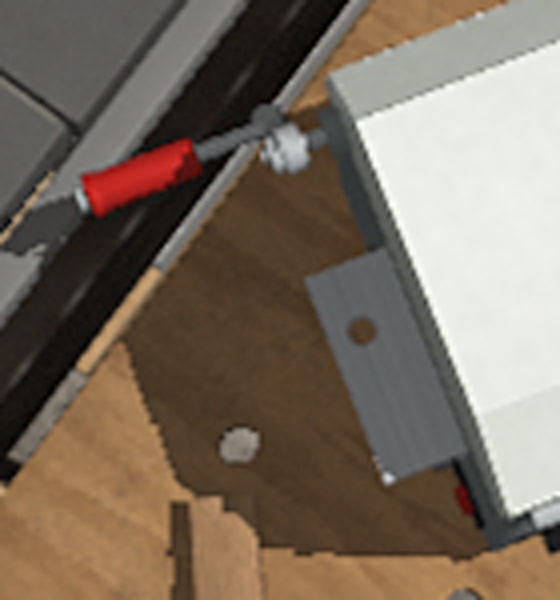

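```bash
cat >> h.py <<'E'
def wp(f,u,v,z):
    c=np.load('pics/'+f+'.npz'); o=-c['R'].T@c['t']; r=c['R'].T@np.linalg.inv(c['K'])@[u,v,1]
    return o+r*(z-o[2])/r[2]
E
python3 - <<'E'
from h import *
T=lambda x,y,z:wp('top0',170+x/4-.4,100+y/4-.4,z).round(1)
for n,x,y,z in [('g1',90,195,62),('g2',195,160,62),('hole',362,330,150),('A',305,280,150),('B',388,250,150),('C',388,485,150),('D',465,455,150),('nut',288,148,185)]: print(n,T(x,y,z))
D=np.load('pics/top0.npy')
for u,v in [(200,145),(204,146),(208,144),(212,143),(242,137)]: print(u,v,w('top0',u,v).round(1))
# hood edge line along white/grey front: sander -x end
for u,v in [(254,124),(262,130)]: print(w('top0',u,v).round(1))
# plate region fit
m=[w('top0',u,v) for u in range(250,285) for v in range(165,215)]
m=np.array(m);m=m[(abs(m[:,2]-150)<5)];print(len(m),m[:,2].mean())
r=cv2.minAreaRect(m[:,:2].astype(np.float32));print(r)
E
```

```text
g1 [ 564.9 -139.5   62. ]
g2 [ 581.6 -186.2   62. ]
hole [ 491.1 -264.9  150. ]
A [ 511.4 -241.4  150. ]
B [ 524.2 -275.   150. ]
C [ 428.  -276.3  150. ]
D [ 440.6 -307.3  150. ]
nut [ 557.4 -235.7  185. ]
200 145 [ 567.4 -155.8   78.8]
204 146 [ 566.8 -162.3   73.9]
208 144 [ 569.8 -169.7   76.8]
212 143 [ 572.4 -176.4   74. ]
242 137 [ 553.7 -237.1  197.6]
[ 572.4 -255.6  205.3]
[ 557.7 -268.6  226.7]
1085 151.28556447819707
((477.5726318359375, -274.2763671875), (89.51922607421875, 36.17591094970703), 22.44529914855957)
```

move_arm:
  moves:
    - [30, -29, -8.3, 0, 0, -1.705, 0.6]
    - [30, -29, -8.3, 0, 0, -1.705, 0.6]
    - [30, -29, -8.3, 0, 0, -1.705, 0.6]
    - [30, -29, -8.3, 0, 0, -1.705, 0.6]
    - [30, -29, -8.3, 0, 0, -1.705, 0.6]
    - [30, -29, -8.3, 0, 0, -1.705, 0.6]
    - [30, -29, -8.3, 0, 0, -1.705, 0.6]
    - [30, -29, -8.3, 0, 0, -1.705, 0.6]
    - [30, -29, -8.3, 0, 0, -1.705, 0.6]
    - [30, -29, -8.3, 0, 0, -1.705, 0.6]
    - [30, -29, -8.3, 0, 0, -1.705, 0.6]
    - [30, -29, -8.3, 0, 0, -1.705, 0.6]

```text
time_s: 1.3
tool_pos: [350.2, -149.9, 320.5]
eef_rot: [-1.737, -2.617, 0.0]
force: [-0.5, 0.2, 0.1]
finger_gap: 55.0
grip_force: 0.0
```

```bash
cat >> h.py <<'E'
from scipy.spatial.transform import Rotation as Ro
def rel(target,yaw=np.radians(112.5)):
    s=telemetry.sense(); R=Ro.from_rotvec(s['eef_rot'])
    Rt=Ro.from_matrix(np.array([[np.cos(yaw),np.sin(yaw),0],[np.sin(yaw),-np.cos(yaw),0],[0,0,-1]]))
    print('t',s['time_s'],'pos',s['tool_pos'].round(1),'F',s['force'].round(1),'gap',s['finger_gap'].round(1),s['grip_force'])
    print('shift cm',(R.inv().apply(np.array(target)-s['tool_pos'])/10).round(2),'turn',(R.inv()*Rt).as_rotvec().round(3))
E
python3 - <<'E'
from h import *
rel([573,-163,200])
snap('wrist','w0')
# heights around grip along sander y, from top depth
D=np.load('pics/top0.npy')
P=np.array([[*w('top0',u,v)] for u in range(150,250,2) for v in range(90,190,2)])
g=np.array([572,-163]);q=P[:,:2]-g
yy=q@[.924,.383];xx=q@[.383,-.924]
for lo,hi in [(-70,-45),(-45,-20),(-20,-10),(-10,10),(10,20),(20,45),(45,70)]:
  m=(abs(xx)<15)&(yy>lo)&(yy<hi); print(lo,hi,m.sum(),P[m,2].max() if m.any() else None)
E
```

```text
Traceback (most recent call last):
  File "h.py", line 18, in rel
    print('t',s['time_s'],'pos',s['tool_pos'].round(1),'F',s['force'].round(1),'gap',s['finger_gap'].round(1),s['grip_force'])
                                                                                     ^^^^^^^^^^^^^^^^^^^^^
AttributeError: 'float' object has no attribute 'round'
```

```bash
sed -i "s/s\['finger_gap'\].round(1)/round(s['finger_gap'],1)/" h.py
python3 - <<'E'
from h import *
rel([573,-163,200])
P=np.array([[*w('top0',u,v)] for u in range(150,250,2) for v in range(90,190,2)])
g=np.array([572,-163]);q=P[:,:2]-g
yy=q@[.924,.383];xx=q@[.383,-.924]
for lo,hi in [(-70,-45),(-45,-20),(-20,-10),(-10,10),(10,20),(20,45),(45,70)]:
  m=(abs(xx)<15)&(yy>lo)&(yy<hi); print(lo,hi,m.sum(),P[m,2].max() if m.any() else None)
E
```

```text
t 1.3 pos [ 350.2 -149.9  320.5] F [-0.5  0.2  0.1] gap 55.0 0.0
shift cm [-9.87 20.03 12.04] turn [-0.    -0.     0.006]
-70 -45 52 5.379780446711777
-45 -20 39 4.823234786931901
-20 -10 1 0.5666037769126321
-10 10 54 81.46712593263632
10 20 27 69.00386409484857
20 45 25 -12.776177072210809
45 70 59 3.1822803496806817
```

move_arm:
  moves:
    - [-9.9, 20, 5, 0, 0, 0, 0.6]
    - [-9.9, 20, 5, 0, 0, 0, 0.6]
    - [-9.9, 20, 5, 0, 0, 0, 0.6]
    - [-9.9, 20, 5, 0, 0, 0, 0.6]
    - [-9.9, 20, 12, 0, 0, 0, 0.6]
    - [-9.9, 20, 12, 0, 0, 0, 0.6]
    - [-9.9, 20, 12, 0, 0, 0, 0.6]
    - [-9.9, 20, 12, 0, 0, 0, 0.6]

```text
time_s: 2.1
tool_pos: [572.5, -165.2, 200.9]
eef_rot: [-1.744, -2.612, 0.001]
force: [-0.1, -0.1, 0.3]
finger_gap: 55.1
grip_force: 0.0
```

Run:
```python
from h import *
p,d=snap('wrist','w1')
hsv=cv2.cvtColor(p,cv2.COLOR_RGB2HSV)
m=((hsv[...,0]<8)|(hsv[...,0]>172))&(hsv[...,1]>150)&(hsv[...,2]>60)
v,u=np.nonzero(m); P=np.array([w('w1',a,b) for a,b in zip(u,v)])
k=(np.abs(P[:,:2]-[573,-163])<50).all(1)&(P[:,2]>30)
P=P[k]; print(len(P),P.max(0),P.min(0))
q=P[:,:2]-[491.3,-264.6];yy=q@[.924,.383];xx=q@[.383,-.924]
for n,a in(('y',yy),('x',xx),('z',P[:,2])):print(n,np.percentile(a,[1,5,50,95,99]).round(1))
```

```text
1093 [ 588.9713189  -136.33027766   80.4942503 ] [ 554.92225459 -189.70748003   68.24506721]
y [105.5 106.  113.6 121.4 122.1]
x [-88.  -86.7 -64.2 -40.3 -37.6]
z [70.8 72.4 77.1 79.  79.7]
```

View pics/w1.png

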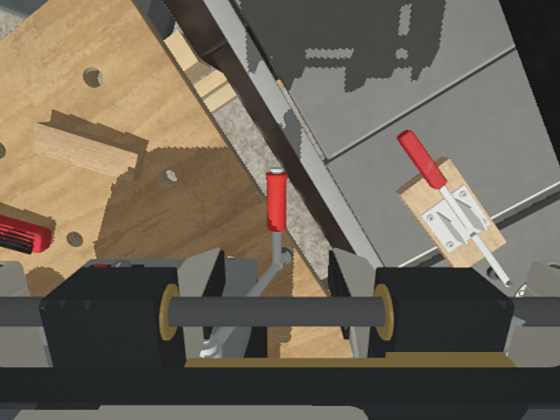

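Wrist view: the grip at (277,200) is centred between the fingers (≈ column 276), surroundings clear. Descend and pinch.

move_arm:
  moves:
    - [0.1, 0.05, 4, 0, 0, 0, 0.6]
    - [0.1, 0.05, 8, 0, 0, 0, 0.6]
    - [0.1, 0.05, 11, 0, 0, 0, 0.6]
    - [0.1, 0.05, 13, 0, 0, 0, 0.6]
    - [0.1, 0.05, 14, 0, 0, 0, 0.6]
    - [0.1, 0.05, 14, 0, 0, 0, 0.6]
    - [0.1, 0.05, 14, 0, 0, 0, 0]
    - [0.1, 0.05, 14, 0, 0, 0, 0]
    - [0.1, 0.05, 14, 0, 0, 0, 0]
    - [0.1, 0.05, 14, 0, 0, 0, 0]
    - [0.1, 0.05, 14, 0, 0, 0, 0]
    - [0.1, 0.05, 14, 0, 0, 0, 0]

```text
time_s: 3.35
tool_pos: [573.0, -164.3, 61.0]
eef_rot: [1.745, 2.612, -0.0]
force: [-0.8, 0.4, 2.0]
finger_gap: 16.9
grip_force: 30.0
```

```bash
cat >> h.py <<'E'
from scipy.optimize import fsolve
Y=np.array([.9239,.3827]);X=np.array([.3827,-.9239])
def fk(th,L):
    P=np.array([-90+165.68*np.cos(th+.0907),170+165.68*np.sin(th+.0907)]); d=np.array([np.sin(L),-np.cos(L)])
    return P,P+125*d,P+164*d
def ikg(g,x0=(.1,.3)): return fsolve(lambda q:fk(*q)[1]-g,x0)
def ikf(f,x0=(.8,0)): return fsolve(lambda q:fk(*q)[2]-f,x0)
E
python3 - <<'E'
from h import *
rel([573,-163,61])
s=telemetry.sense(); print(Ro.from_rotvec(s['eef_rot']).as_matrix().round(4))
for L in(.3,.35,.4): print(L,[a.round(1) for a in fk(0,L)])
for f in [(55,170),(45,170),(40,165),(20,160),(5,160),(5,155),(5,150),(5,136)]:
  q=ikf(f); print(f,q.round(3),'phi',(q[1]-q[0]).round(2),'grip',fk(*q)[1].round(1),'res',(fk(*q)[2]-f).round(2))
E
```

```text
t 3.35 pos [ 573.  -164.3   61. ] F [-0.8  0.4  2. ] gap 16.9 30.00062495470047
shift cm [ 0.11  0.05 -0.  ] turn [0. 0. 0.]
[[-3.830e-01  9.237e-01  1.000e-04]
 [ 9.237e-01  3.830e-01 -3.000e-04]
 [-3.000e-04  0.000e+00 -1.000e+00]]
0.3 [array([ 75., 185.]), array([111.9,  65.6]), array([123.5,  28.3])]
0.35 [array([ 75., 185.]), array([117.9,  67.6]), array([131.2,  30.9])]
0.4 [array([ 75., 185.]), array([123.7,  69.9]), array([138.9,  34. ])]
(55, 170) [1.014 0.445] phi -0.57 grip [ 38.2 205.2] res [ 0. -0.]
(45, 170) [1.047 0.411] phi -0.64 grip [ 29.4 205.8] res [-0.  0.]
(40, 165) [1.024 0.355] phi -0.67 grip [ 26.4 201.6] res [-0.  0.]
(20, 160) [1.034 0.237] phi -0.8 grip [ 10.9 197.9] res [-0. -0.]
(5, 160) [1.064 0.172] phi -0.89 grip [ -1.7 198.4] res [0. 0.]
(5, 155) [1.011 0.123] phi -0.89 grip [  0.2 193.7] res [0. 0.]
(5, 150) [0.957 0.075] phi -0.88 grip [  2.1 188.9] res [0. 0.]
(5, 136) [ 0.81  -0.049] phi -0.86 grip [  6.9 175. ] res [ 0. -0.]
```

Run:
```python
from h import *
q=np.array([0,.35]);g0=fk(*q)[1]
way=[(131,31),(118,70),(100,110),(82,140),(65,162),(50,175)]
for a,b in zip(way,way[1:]):
  for t in np.linspace(0,1,5)[1:]:
    f=np.array(a)+(np.array(b)-a)*t
    q=ikf(f,q+.02); P,g,ff=fk(*q)
    c=(P-ff)/164; s=(150-ff[1])/c[1]
    print(f.round(0),'th,phi',q[0].round(2),(q[1]-q[0]).round(2),'dy,up cm',((g-g0)/10).round(1),'rod y@150',(ff+c*s)[0].round(0) if s>0 else '-')
```

```text
[128.  41.] th,phi 0.06 0.27 dy,up cm [-0.3  1. ] rod y@150 90.0
[124.  50.] th,phi 0.13 0.2 dy,up cm [-0.6  2. ] rod y@150 91.0
[121.  60.] th,phi 0.19 0.13 dy,up cm [-0.9  3. ] rod y@150 91.0
[118.  70.] th,phi 0.25 0.07 dy,up cm [-1.2  3.9] rod y@150 91.0
[114.  80.] th,phi 0.32 0.0 dy,up cm [-1.7  4.9] rod y@150 90.0
[109.  90.] th,phi 0.38 -0.06 dy,up cm [-2.1  5.9] rod y@150 89.0
[104. 100.] th,phi 0.45 -0.12 dy,up cm [-2.6  6.9] rod y@150 88.0
[100. 110.] th,phi 0.52 -0.18 dy,up cm [-3.1  7.9] rod y@150 86.0
[ 96. 118.] th,phi 0.57 -0.23 dy,up cm [-3.5  8.7] rod y@150 84.0
[ 91. 125.] th,phi 0.63 -0.28 dy,up cm [-4.   9.4] rod y@150 82.0
[ 86. 132.] th,phi 0.68 -0.32 dy,up cm [-4.5 10.1] rod y@150 80.0
[ 82. 140.] th,phi 0.74 -0.36 dy,up cm [-5.  10.9] rod y@150 78.0
[ 78. 146.] th,phi 0.79 -0.4 dy,up cm [-5.5 11.4] rod y@150 76.0
[ 74. 151.] th,phi 0.83 -0.43 dy,up cm [-5.9 11.9] rod y@150 -
[ 69. 156.] th,phi 0.88 -0.47 dy,up cm [-6.4 12.5] rod y@150 -
[ 65. 162.] th,phi 0.93 -0.5 dy,up cm [-6.9 13. ] rod y@150 -
[ 61. 165.] th,phi 0.96 -0.53 dy,up cm [-7.3 13.3] rod y@150 -
[ 58. 168.] th,phi 1.0 -0.55 dy,up cm [-7.7 13.6] rod y@150 -
[ 54. 172.] th,phi 1.03 -0.58 dy,up cm [-8.1 13.9] rod y@150 -
[ 50. 175.] th,phi 1.07 -0.6 dy,up cm [-8.5 14.2] rod y@150 -
```

move_arm:
  moves:
    - [0, -0.3, -1, 0, 0, 0, 0]
    - [0, -0.6, -2, 0, 0, 0, 0]
    - [0, -0.9, -3, 0, 0, 0, 0]
    - [0, -1.2, -3.9, 0, 0, 0, 0]
    - [0, -1.7, -4.9, 0, 0, 0, 0]
    - [0, -2.1, -5.9, 0, 0, 0, 0]
    - [0, -2.6, -6.9, 0, 0, 0, 0]
    - [0, -2.6, -6.9, 0, 0, 0, 0]

```text
time_s: 4.15
tool_pos: [548.6, -174.3, 131.4]
eef_rot: [1.745, 2.611, 0.0]
force: [1.0, -0.8, -5.2]
finger_gap: 16.8
grip_force: 30.0
```

Run:
```python
from h import *
rel([573,-163,61])
p,d=snap('scene','s2')
cv2.imwrite('pics/s2c.png',cv2.resize(cv2.imread('pics/s2.png')[130:330,180:440],None,fx=3,fy=3))
```

```text
t 4.15 pos [ 548.6 -174.3  131.4] F [ 1.  -0.8 -5.2] gap 16.8 29.99958425760269
shift cm [0.12 2.69 7.05] turn [ 0.001  0.001 -0.   ]
```

View pics/s2.png

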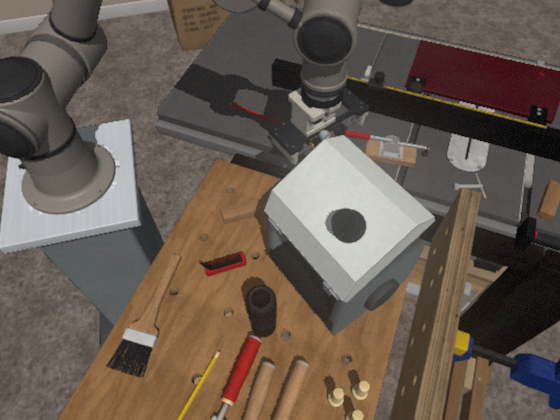

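The scene picture shows the hood raised partway (edge lifted near (330,145)), with everything else unmoved. The wrist carries about 5 N. Continue up.

move_arm:
  moves:
    - [0, -0.5, -1, 0, 0, 0, 0]
    - [0, -0.9, -1.8, 0, 0, 0, 0]
    - [0, -1.4, -2.5, 0, 0, 0, 0]
    - [0, -1.9, -3.2, 0, 0, 0, 0]
    - [0, -2.4, -4, 0, 0, 0, 0]
    - [0, -2.9, -4.5, 0, 0, 0, 0]
    - [0, -3.3, -5, 0, 0, 0, 0]
    - [0, -3.8, -5.6, 0, 0, 0, 0]
    - [0, -4.3, -6.1, 0, 0, 0, 0]
    - [0, -4.7, -6.4, 0, 0, 0, 0]
    - [0, -5.1, -6.7, 0, 0, 0, 0]
    - [0, -5.1, -6.7, 0, 0, 0, 0]

```text
time_s: 5.4
tool_pos: [501.4, -194.0, 197.2]
eef_rot: [1.745, 2.612, -0.001]
force: [-0.3, -2.2, -3.7]
finger_gap: 17.0
grip_force: 30.0
```

Run:
```python
from h import *
rel([573,-163,61])
snap('top','t3');snap('wrist','w3')
a=cv2.imread('pics/top0.png')
t=cv2.imread('pics/t3.png')[90:240,170:330]; ww=cv2.imread('pics/w3.png')
cv2.imwrite('pics/c3.png',np.hstack([cv2.resize(t,(400,375)),cv2.resize(ww,(400,375))]))
```

```text
t 5.4 pos [ 501.4 -194.   197.2] F [-0.3 -2.2 -3.7] gap 17.0 29.99987304210663
shift cm [ 0.13  7.8  13.62] turn [-0.     0.001 -0.   ]
```

View pics/c3.png

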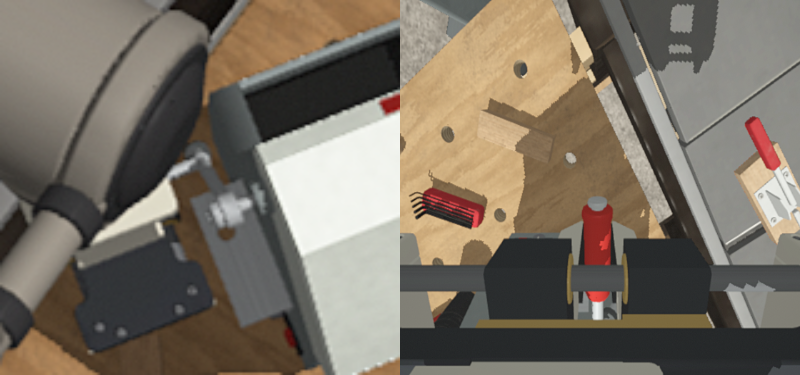

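The left crop (top camera) shows the hole at (226,232), the pivot nut at (232,208) and the foot end near (200,158) just beyond the plate's end. The wrist view shows the grip held squarely. Check the model against this.

```bash
cat >> h.py <<'E'
H0=np.array([491.3,-264.6])
def st(Hh=2.6,dz=6.1):
    s=telemetry.sense();p=s['tool_pos'];v=p[:2]-H0
    g=np.array([v@Y+Hh,p[2]+dz]);q=ikg(g,(1.0,.3));P,_,f=fk(*q)
    print('t',round(s['time_s'],2),'F',s['force'].round(1),'x',(v@X).round(1),'grip',g.round(1),'th,L',q.round(3),'piv',P.round(1),'foot rel hole y',(f[0]-Hh).round(1),'z',f[1].round(1)); return g,q,P,f
def pix(f,y,z,x=-127,Hh=2.6):
    c=np.load('pics/'+f+'.npz'); xy=H0+Y*(y-Hh)+X*(x+127); a=c['K']@(c['R']@np.array([*xy,z])+c['t']); return a[:2]/a[2]
E
python3 - <<'E'
from h import *
g,q,P,f=st()
crop=lambda p:((p-[170,90])*2.5).round(0)
print('nut',crop(pix('t3',P[0],P[1])),crop(pix('t3',P[0],P[1],-134)),'foot',crop(pix('t3',*f)),'hole',crop(pix('t3',2.6,150)))
for u,v in [(262,173),(263,174),(261,172),(250,155),(252,157)]: print(u,v,w('t3',u,v).round(0))
b=cv2.imread('pics/t3.png')[140:200,235:295];cv2.imwrite('pics/c4.png',cv2.resize(b,None,fx=10,fy=10,interpolation=cv2.INTER_CUBIC))
print((pix('t3',*f)-[235,140])*10,(pix('t3',2.6,150)-[235,140])*10,(pix('t3',*P)-[235,140])*10)
E
```

```text
t 5.5 F [ 1.  -2.3 -3.3] x -61.4 grip [ 39.3 202.8] th,L [0.994 0.428] piv [-12.6 316.5] foot rel hole y 52.8 z 167.3
nut [228. 206.] [215. 211.] foot [194. 150.] hole [225. 230.]
262 173 [ 474. -272.  329.]
263 174 [ 473. -273.  327.]
261 172 [ 476. -271.  327.]
250 155 [ 519. -251.  229.]
252 157 [ 513. -255.  244.]
[124.80997738  99.49030775] [249.13624491 419.87559894] [260.79590479 325.15868752]
```

View pics/c4.png

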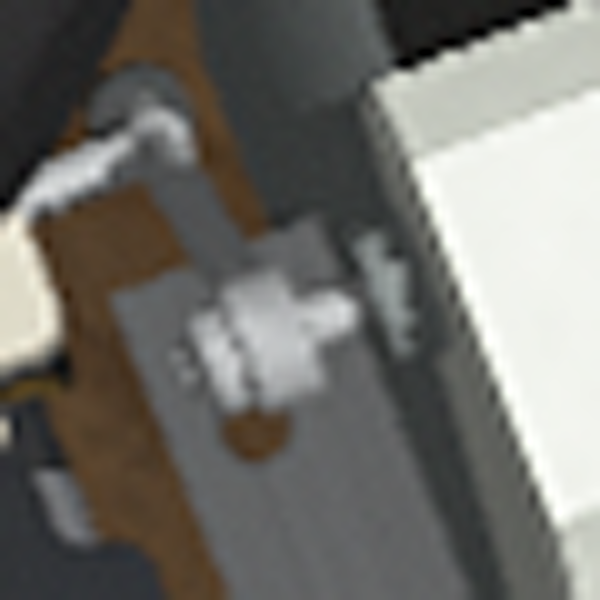

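Run:
```python
from h import *
g,q,P,f=st()
for t in np.linspace(0,1,7)[1:]:
  ff=f+(np.array([2.6,159])-f)*t; q=ikf(ff,q); print(ff.round(1),q.round(2),((fk(*q)[1]-g)/10*[1,-1]).round(2))
```

```text
t 5.5 F [ 1.  -2.3 -3.3] x -61.4 grip [ 39.3 202.8] th,L [0.994 0.428] piv [-12.6 316.5] foot rel hole y 52.8 z 167.3
[ 46.6 165.9] [1.01 0.39] [-0.73  0.07]
[ 37.8 164.5] [1.03 0.34] [-1.46  0.15]
[ 29.  163.2] [1.04 0.3 ] [-2.17  0.24]
[ 20.2 161.8] [1.05 0.25] [-2.88  0.33]
[ 11.4 160.4] [1.06 0.2 ] [-3.57  0.42]
[  2.6 159. ] [1.06 0.15] [-4.25  0.52]
```

move_arm:
  moves:
    - [0, -0.73, 0.07, 0, 0, 0, 0]
    - [0, -1.46, 0.15, 0, 0, 0, 0]
    - [0, -2.17, 0.24, 0, 0, 0, 0]
    - [0, -2.88, 0.33, 0, 0, 0, 0]
    - [0, -3.57, 0.42, 0, 0, 0, 0]
    - [0, -4.25, 0.52, 0, 0, 0, 0]
    - [0, -4.25, 0.52, 0, 0, 0, 0]
    - [0, -4.25, 0.52, 0, 0, 0, 0]

```text
time_s: 6.3
tool_pos: [462.3, -210.2, 191.6]
eef_rot: [1.746, 2.612, -0.0]
force: [1.3, -4.6, -2.8]
finger_gap: 17.0
grip_force: 30.0
```

Run:
```python
from h import *
g,q,P,f=st()
snap('top','t5');snap('scene','s5')
b=cv2.imread('pics/t5.png')[140:200,235:295]
o=np.array([250,170])
c=cv2.imread('pics/s5.png')[170:270,230:330]
cv2.imwrite('pics/c5.png',np.hstack([cv2.resize(b,(400,400),interpolation=2),cv2.resize(c,(400,400),interpolation=2)]))
z=4*np.array([1,1])
for n,a in(('foot',f),('hole',(2.6,150)),('piv',P)):
  print(n,((pix('t5',*a)-[235,140]+.5)*6.667).round(0),(pix('s5',*a)-[230,170]+.5)*4+[400,0])
```

```text
t 6.3 F [ 1.3 -4.6 -2.8] x -61.3 grip [ -3.3 197.7] th,L [1.059 0.152] piv [-22.3 321.2] foot rel hole y -0.0 z 159.1
foot [169. 277.] [689.45521022  50.64500708]
hole [169. 283.] [688.69195489  61.99560073]
piv [195. 261.] [ 656.35415351 -164.22591172]
```

View pics/c5.png

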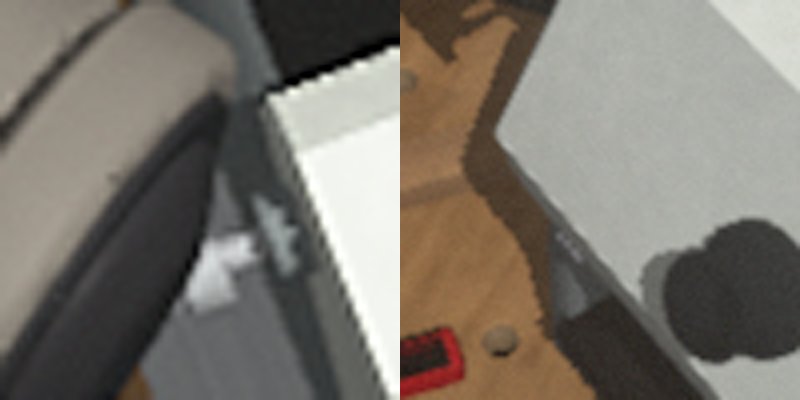

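The left crop shows the arm hiding the hole, and the right only the hood, so this is down to touch. Lower towards the plate first, then feel.

move_arm:
  moves:
    - [0, 0.08, 0.19, 0, 0, 0, 0]
    - [0, 0.15, 0.38, 0, 0, 0, 0]
    - [0, 0.23, 0.56, 0, 0, 0, 0]
    - [0, 0.23, 0.56, 0, 0, 0, 0]

```text
time_s: 6.8
tool_pos: [464.9, -209.0, 185.5]
eef_rot: [1.745, 2.613, -0.0]
force: [2.5, -4.9, -3.8]
finger_gap: 17.4
grip_force: 30.0
```

move_arm:
  moves:
    - [0, 0.04, 0.1, 0, 0, 0, 0]
    - [0, 0.04, 0.1, 0, 0, 0, 0]

```text
time_s: 7.0
tool_pos: [465.3, -208.9, 184.5]
eef_rot: [1.745, 2.612, -0.0]
force: [2.2, -4.9, -4.3]
finger_gap: 17.2
grip_force: 30.0
```

move_arm:
  moves:
    - [0, 0.04, 0.1, 0, 0, 0, 0]
    - [0, 0.04, 0.1, 0, 0, 0, 0]

```text
time_s: 7.2
tool_pos: [465.6, -208.8, 183.5]
eef_rot: [1.745, 2.613, -0.0]
force: [2.0, -4.6, -3.9]
finger_gap: 17.1
grip_force: 30.0
```

```bash
python3 -c "
from h import *
st()"
```

```text
t 7.2 F [ 2.  -4.6 -3.9] x -61.4 grip [  0.2 189.6] th,L [0.967 0.071] piv [ -8.6 314.3] foot rel hole y 0.4 z 150.7
```

move_arm:
  moves:
    - [0, 0.02, 0.07, 0, 0, 0, 0]
    - [0, 0.02, 0.07, 0, 0, 0, 0]

```text
time_s: 7.4
tool_pos: [465.8, -208.7, 182.8]
eef_rot: [1.745, 2.613, -0.0]
force: [1.9, -4.7, -4.3]
finger_gap: 17.1
grip_force: 30.0
```

move_arm:
  moves:
    - [0, 0.02, 0.07, 0, 0, 0, 0]
    - [0, 0.02, 0.07, 0, 0, 0, 0]

```text
time_s: 7.6
tool_pos: [466.0, -208.6, 182.2]
eef_rot: [1.745, 2.613, -0.0]
force: [2.5, -5.1, -3.8]
finger_gap: 17.2
grip_force: 30.0
```

move_arm:
  moves:
    - [0, 0.02, 0.07, 0, 0, 0, 0]
    - [0, 0.02, 0.07, 0, 0, 0, 0]

```text
time_s: 7.8
tool_pos: [466.2, -208.5, 181.5]
eef_rot: [1.745, 2.612, -0.0]
force: [3.2, -4.6, -4.2]
finger_gap: 16.9
grip_force: 30.0
```

move_arm:
  moves:
    - [0, 0.03, 0.08, 0, 0, 0, 0]
    - [0, 0.03, 0.08, 0, 0, 0, 0]

```text
time_s: 8.0
tool_pos: [466.4, -208.4, 180.6]
eef_rot: [-1.745, -2.613, 0.0]
force: [1.4, -5.8, -4.1]
finger_gap: 17.1
grip_force: 30.0
```

move_arm:
  moves:
    - [0, 0.03, 0.08, 0, 0, 0, 0]
    - [0, 0.03, 0.08, 0, 0, 0, 0]

```text
time_s: 8.2
tool_pos: [466.7, -208.3, 179.8]
eef_rot: [-1.745, -2.613, 0.0]
force: [1.9, -4.5, -4.4]
finger_gap: 17.1
grip_force: 30.0
```

move_arm:
  moves:
    - [0, 0.03, 0.08, 0, 0, 0, 0]
    - [0, 0.03, 0.08, 0, 0, 0, 0]

```text
time_s: 8.4
tool_pos: [467.0, -208.2, 179.0]
eef_rot: [1.745, 2.613, -0.0]
force: [1.6, -5.3, -5.0]
finger_gap: 17.0
grip_force: 30.0
```

```bash
python3 -c "
from h import *
st()"
```

```text
t 8.4 F [ 1.6 -5.3 -5. ] x -61.4 grip [  1.7 185.1] th,L [0.917 0.026] piv [ -1.5 310.1] foot rel hole y 0.1 z 146.1
```

move_arm:
  moves:
    - [0, 0.035, 0.1, 0, 0, 0, 0]
    - [0, 0.07, 0.2, 0, 0, 0, 0]
    - [0, 0.07, 0.2, 0, 0, 0, 0]

```text
time_s: 8.7
tool_pos: [467.5, -208.0, 176.9]
eef_rot: [-1.745, -2.612, 0.001]
force: [2.1, -5.7, -4.0]
finger_gap: 17.0
grip_force: 30.0
```

move_arm:
  moves:
    - [0, 0.035, 0.1, 0, 0, 0, 0]
    - [0, 0.07, 0.2, 0, 0, 0, 0]
    - [0, 0.07, 0.2, 0, 0, 0, 0]

```text
time_s: 9.0
tool_pos: [468.2, -207.7, 174.9]
eef_rot: [-1.745, -2.612, 0.001]
force: [2.2, -4.9, -5.5]
finger_gap: 17.4
grip_force: 30.0
```

move_arm:
  moves:
    - [0, 0.035, 0.1, 0, 0, 0, 0]
    - [0, 0.07, 0.2, 0, 0, 0, 0]
    - [0, 0.07, 0.2, 0, 0, 0, 0]

```text
time_s: 9.3
tool_pos: [468.8, -207.4, 172.8]
eef_rot: [-1.744, -2.612, 0.001]
force: [1.7, -5.1, -4.9]
finger_gap: 17.0
grip_force: 30.0
```

```bash
python3 -c "
from h import *
st()"
```

```text
t 9.3 F [ 1.7 -5.1 -4.9] x -61.5 grip [  3.7 178.9] th,L [ 0.85  -0.031] piv [  7.6 303.9] foot rel hole y -0.2 z 140.0
```

In the hole. Continue in small steps until the collar seats (around 136).

move_arm:
  moves:
    - [0, 0.035, 0.1, 0, 0, 0, 0]
    - [0, 0.07, 0.2, 0, 0, 0, 0]
    - [0, 0.07, 0.2, 0, 0, 0, 0]

```text
time_s: 9.6
tool_pos: [469.3, -207.2, 170.8]
eef_rot: [-1.744, -2.612, 0.001]
force: [1.1, -5.9, -5.8]
finger_gap: 17.4
grip_force: 30.0
```

move_arm:
  moves:
    - [0, 0.035, 0.1, 0, 0, 0, 0]
    - [0, 0.035, 0.1, 0, 0, 0, 0]

```text
time_s: 9.8
tool_pos: [469.5, -207.1, 169.8]
eef_rot: [-1.744, -2.612, 0.001]
force: [0.6, -6.4, -6.2]
finger_gap: 16.8
grip_force: 30.0
```

move_arm:
  moves:
    - [0, 0.02, 0.07, 0, 0, 0, 0]
    - [0, 0.02, 0.07, 0, 0, 0, 0]

```text
time_s: 10.0
tool_pos: [469.6, -207.1, 169.1]
eef_rot: [-1.744, -2.612, 0.001]
force: [1.4, -6.4, -5.5]
finger_gap: 17.1
grip_force: 30.0
```

```bash
python3 -c "
from h import *
st()"
```

```text
t 10.0 F [ 1.4 -6.4 -5.5] x -61.5 grip [  4.6 175.2] th,L [ 0.811 -0.066] piv [ 12.8 299.9] foot rel hole y -0.6 z 136.3
```

move_arm:
  moves:
    - [0, 0.02, 0.06, 0, 0, 0, 0]
    - [0, 0.02, 0.06, 0, 0, 0, 0]

```text
time_s: 10.2
tool_pos: [469.8, -207.0, 168.7]
eef_rot: [-1.744, -2.612, 0.002]
force: [0.5, -5.7, -3.7]
finger_gap: 17.1
grip_force: 30.0
```

move_arm:
  moves:
    - [0, 0.02, 0.06, 0, 0, 0, 0]
    - [0, 0.02, 0.06, 0, 0, 0, 0]

```text
time_s: 10.4
tool_pos: [469.8, -207.0, 168.6]
eef_rot: [-1.744, -2.612, 0.002]
force: [-1.4, -5.5, 0.1]
finger_gap: 17.1
grip_force: 30.0
```

Collar contact: the measured height stopped at 168.6 and the load went from −5.5 to 0 N, with the model putting the foot at about 136 mm. Release and withdraw upward.

move_arm:
  moves:
    - [0, 0, 0, 0, 0, 0, 0.2]
    - [0, 0, 0, 0, 0, 0, 0.3]
    - [0, 0, 0, 0, 0, 0, 0.45]
    - [0, 0, 0, 0, 0, 0, 0.45]
    - [0, 0, 0, 0, 0, 0, 0.45]
    - [0, 0, -1, 0, 0, 0, 0.45]
    - [0, 0, -3, 0, 0, 0, 0.45]
    - [0, 0, -6, 0, 0, 0, 0.45]
    - [0, 0, -9, 0, 0, 0, 0.45]
    - [0, 0, -12, 0, 0, 0, 0.45]
    - [0, 0, -12, 0, 0, 0, 0.45]

```text
time_s: 11.5
tool_pos: [471.8, -207.5, 293.5]
eef_rot: [1.74, 2.605, 0.0]
force: [0.7, -0.2, -0.3]
finger_gap: 41.4
grip_force: 0.0
```

move_arm:
  moves:
    - [4, 0, 0, 0, 0, 0, 0.45]
    - [8, 0, 0, 0, 0, 0, 0.45]
    - [10, 0, 0, 0, 0, 0, 0.45]
    - [10, 0, 0, 0, 0, 0, 0.45]

```text
time_s: 11.9
tool_pos: [431.2, -112.6, 288.9]
eef_rot: [1.742, 2.614, 0.0]
force: [0.9, -1.0, -0.0]
finger_gap: 41.3
grip_force: 0.0
```

Run:
```python
from h import *
snap('top','t9');snap('scene','s9')
b=cv2.imread('pics/t9.png')[130:210,225:305]
c=cv2.imread('pics/s9.png')[120:320,190:390]
cv2.imwrite('pics/c9.png',np.hstack([cv2.resize(b,(400,400),interpolation=2),cv2.resize(c,(400,400),interpolation=2)]))
P,_,f=fk(.806,-.07)
print((pix('t9',*P)-[225,130]+.5)*5,(pix('t9',2.6,150)-[225,130]+.5)*5)
```

```text
[148.79140091 137.87998156] [177.06812246 262.43779947]
```

View pics/c9.png

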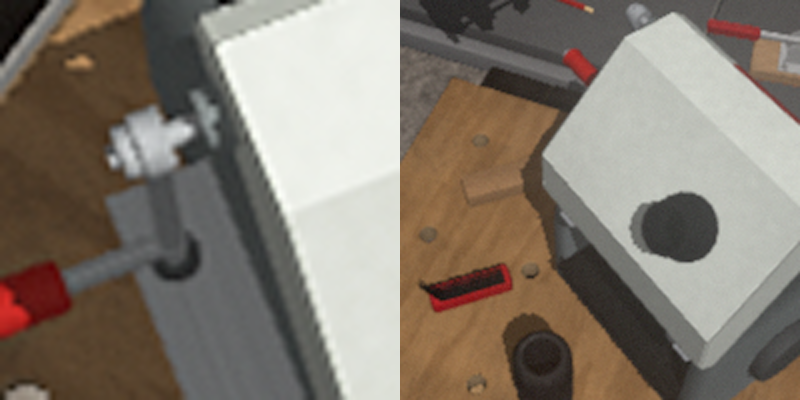

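The left crop shows the collar at (175,258), sitting over the hole (predicted (177,262)), with the pivot at (150,140) as predicted for the propped hood. The right crop shows the hood open by itself, with the offcut, keys and nozzle in place.

```bash
python3 -c "
from h import *
print(close_job())"
```

```text
the job is handed in; nothing more can be done
None
```

The hood stands open on its stay rod, with the foot down in the holding hole and the collar on the plate. The gripper is clear, and the nozzle, key set and offcut are where they were. I handed the job in at about 12 s on the robot's clock; no verdict came back.

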